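# Unlatch the pigment strongbox and hold the key turned

## Task

Take the strongbox key, the one with the broad rectangular bow, up out of the key block and ease it fully home into the lock on the strongbox; the pins are sticky, so twist it a little to and fro as you press, and do not force it. Then turn it a quarter turn clockwise to the stop. The latch is sprung: finish still gripping the key and holding it turned, so that I can lift the lid, and leave the round-bowed key standing in the block.

Things in the scene. Friction and masses are not known exactly. Their poses are not given: they have to be found in the camera images.
- box_key_bow (a point): Centre of the bow (head) of the strongbox key: loose, plain steel, about 60 g, standing upright in an outer slot of the key block. The bow is a rounded rectangular plate, 32 mm along the key's x, 8 mm thick along its y (pinch it across y, from above), 24 mm high. Key z points up from bits to bow. Below the bow: 13.5 mm of 8.4 mm round shank, then the collar.
- box_key_collar (a point): Strongbox key, on its axis at the underside of the round collar (15.6 mm across), 29.5 mm below the bow's centre. It rests on the block's top now, and meets the lock case when the key is fully home. Axes as the key's. Below it: a thin neck of 3.8 mm, then the bits.
- box_key_tip (a point): Strongbox key, on its axis at the lowest end of its flat double bits, 18.5 mm below the collar, 48 mm below the bow's centre. The bits are 16 mm along the key's x, 4 mm along its y, 12 mm high, their lower edge rounded. Axes as the key's.
- drawer_key_bow (a point): Centre of the bow of the other key, which stays in the block: plain steel too, its bow a round disc, 25 mm across, 5 mm thick. It stands in the outer slot that the strongbox key does not use, 112 mm from it.
- key_block: Fixed wooden key block, 60 (its x) x 170 (its y) x 34 mm high; origin at the centre of its underside. Three upright slots 56 mm apart in a row along its y, the middle one empty; a standing key's x lies along the block's x.
- strongbox: Fixed grey steel strongbox, 170 (its x) x 220 (its y) x 74 mm high, origin at the centre of its underside, x pointing to its hinges at the back. A bare-metal rim lock case, 52 x 66 mm, 26 mm high, stands on its front deck, 50 mm in front of the centre; the brass bolt runs from it into a keeper on the lid, which stays lower than the case.
- keyhole (a point): Centre of the keyhole, in the flat top of the lock case, 100 mm above the bench. Upright slot 17.5 mm along x (the strongbox's x) and 6 mm along y, edges bevelled 1.5 mm, in a 5 mm plate. The key goes in straight down, its x along the slot, either way round, 18.5 mm until its collar meets the case; only there can it turn.
- lock (a joint): Turn of the lock's plug, which the key's bits drive under the top plate, rad: 0 at rest, slot in line with the keyhole; grows clockwise seen from above to its stop at 1.42. The key has about 0.15 rad of play in it, so the key itself then stands a quarter turn (1.57) round. A spring turns plug and key back if let go: 0.02 N m at 0, 0.085 N m at the stop. Also draws the bolt 14 mm.
- pins (a point): On the keyhole's axis 12.5 mm below its mouth, between two sprung, sticky, rounded pins that lean into the slot from its long sides, one 10.5 and one 15 mm down. Straight pushing hangs up on each (20 to 60 N). Rocking the key about its axis, 5 to 6 degrees either way, pressing with 5 to 10 N, walks each pin back about 0.5 mm a rock. Over 60 N on the lock is forcing.
Mind the look-alikes: they are no part of the job. Leave any green or purple look-alike of the part that bears box_key_bow alone.

How it is judged:
By the outcome, as a careful person would: the job done as asked, in the order asked, and still so for the second after the job is handed in, while the arm keeps its last pose, push and grip.
It also fails if it takes over 51 s, if anything falls off the work surface, if the arm or the gripper's body presses on something with over 40 N, if the wrist force passes 120 N, or if a joint passes its speed limit or range.

## Robot

A 6-joint arm with a two-finger parallel gripper is mounted at the origin on a cart in front of the work surface, level with it; the furniture and walls round the work are solid. World frame = base frame: x ahead of the robot, y to its left, z up, the work surface at z = 0. Lengths are in mm, angles in rad, forces in N, time in s.
With the tool pointing down it reaches from about 275 to 1000 mm from the base axis. Payload 8.4 kg.
Tool frame: the origin (TCP) lies midway between the tips of the shut fingers; the grasp point (between the pads) lies 19 mm behind it; z points along the fingers, x is the direction in which the jaws open and shut, and the axes are right-handed (so a half turn about z gives the same grasp; the last joint's range is limited). The gripper opens to 85 mm and grips with 20 to 120 N. Pads are 22 mm wide; open, the fingers measure 114 mm over their backs; the gripper's body (76 mm by 85 mm) begins 54 mm behind the grasp point. The pads swing forward as they close: fully open they stand 13 mm farther back than shut.
Start: joints at [-1.188, 0.353, 1.633, -0, 1.155, -0.002], TCP at [234.607, -579.299, 231.281] pointing down, gripper open.
Joint ranges: [-2.63, 2.63], [-0.92, 2.1], [0.06, 2.66], [-1.3, 4.44], [0, 2.69], [-3.02, 3.02]. Speed limits (rad/s): [2.22, 2.22, 2.79, 3.14, 3.14, 3.14].

## Interface

Orientations are given as a unit quaternion [x, y, z, w].
In Python, from plant import r gives the robot as it stands. The module is installed in compiled form; this text tells all that it offers.
- The arm moves only by the tool send_rows, never from a script. Its argument "commands" is a list of rows, each a list of 7 numbers: the turn, a rotation vector about the tool's x, y, z in rad, then the shift along the tool's x, y, z in m, then the opening, from 0 (shut) to 1 (fully open). A call has exactly 5 rows; each row is the pose to reach, as a shift and turn from the pose commanded when the call began, along the tool's axes at that moment; what a row does not reach only later rows make up. A row lasts 1/12 s, in which the tool goes at most 41.7 mm and 7.16 degrees, less where a joint would pass 70% of its speed; a pose out of reach is approached as far as the arm can. A call with a gripper value outside its range is refused whole. The fingers move at their own pace and stop on an object; "squeeze" is the grip in N (left out, the last holds). Time passes only in rows, so rows that repeat a pose let the fingers close, or fill a call up. It gives the time, the measured TCP pose, the force and the opening at its end, in the units of the state.
- r.state(): the state, without advancing time (a new reading comes with each control period).
- r.get_image(name): name is "scene" or "side" or "wrist"; returns a dict with "color" (400x640x3 uint8, red, green, blue), "mtx" (3x3 intrinsics, pixels), "dist_coeffs" ([k1, k2, p1, p2, k3] as OpenCV has them; the pictures are not rectified), "cam_to_world" (4x4, takes a point from camera to world coordinates). Camera axes: x right, y down, z forward; pixel columns grow to the right and rows downward; lengths in mm; the calibration is good to about 2 mm. A picture is of the moment at which its call begins. There is no depth.
- r.finish_job(): hands the job in, once; it reports no verdict.
Trained networks look in a picture, given as the dict that the camera call returned (one of the last four; its "shot" number tells which), for a name from the list of things; names that differ only in an ending like _2 or _b are one class to them, and where a whole thing is asked for, a point or a joint stands for the part that bears it (a point fixed in the world has none). Each returns a list of dicts, best first, with "confidence" (0 to 1); they miss things now and then, are a little off and sometimes report something else, mostly with a low value. They report only what shows in the picture. A call takes as long as a camera call. They do not tell look-alikes from the thing itself.
- r.spot_in(target, picture): "extent" ([centre column, centre row, width, height] as shares, 0 to 1, of the picture: columns of its width, rows of its height, round what is visible of it).
- r.masks_of(target, picture): "region" (400x640 bool, what is visible of it) and "extent" ([centre column, centre row, width, height] as shares, 0 to 1, of the picture: columns of its width, rows of its height, round what is visible of it).
The state is a dict: "time": time; "joint_positions": joint angles; "joint_velocities": joint speeds; "tau": joint torques, N m; "ee_pos": TCP position; "tool_rot": TCP orientation; "force": force on the tool from outside, world axes, zero at the start; "ft_torque": the same for the moment, N m; "opening": opening from 0.0 (shut) to 1.0 (fully open).
Only numpy, scipy, OpenCV 4.12 (cv2) and the standard library are available. Lean on these libraries where they do the work, as an engineer would, in place of code of your own. Each camera call takes 0.05 s, during which the arm holds its last target. There are 200 camera calls.

## Working session

There is one attempt and no reset: what is moved stays moved. The work goes in short steps, Python scripts to look and compute and a tool call to move; the robot and the scene stay as the last step left them, time stands still between calls to the robot, and variables do not carry over. Pictures are saved under pics/ and viewed, about 8 in all and at most 12, crops included, and the job is handed in when it is done.

Besides the shell and the picture viewer there is one more tool, called after "Request:" by a JSON object that holds its "fn" and its "kwargs". send_rows: Moves the arm, as the interface text tells. Its arguments: {"type":"object","properties":{"commands":{"type":"array","items":{"type":"array","items":{"type":"number"}}},"squeeze":{"type":"number"}},"required":["commands"]}

```bash
mkdir -p pics; cat > h.py <<'E'
import numpy as np, cv2
from scipy.spatial.transform import Rotation as R
from plant import r
def ray(p,u,v):
    q=cv2.undistortPoints(np.array([[[u,v]]],float),np.array(p["mtx"]),np.array(p["dist_coeffs"]))[0,0]
    T=np.array(p["cam_to_world"]); d=T[:3,:3]@np.array([q[0],q[1],1.]); return T[:3,3],d/np.linalg.norm(d)
def atz(p,u,v,z):
    o,d=ray(p,u,v); return o+d*(z-o[2])/d[2]
def proj(p,X):
    T=np.linalg.inv(np.array(p["cam_to_world"])); 
    return cv2.projectPoints(np.array(X,float).reshape(-1,3),cv2.Rodrigues(T[:3,:3])[0],T[:3,3],np.array(p["mtx"]),np.array(p["dist_coeffs"]))[0].reshape(-1,2)
def tri(obs):
    A=np.zeros((3,3));b=np.zeros(3)
    for p,u,v in obs:
        o,d=ray(p,u,v);M=np.eye(3)-np.outer(d,d);A+=M;b+=M@o
    X=np.linalg.solve(A,b);return X,[np.linalg.norm((np.eye(3)-np.outer(d,d))@(X-o)) for o,d in [ray(*q) for q in obs]]
def save(p,n,crop=None,k=1):
    im=p["color"][:,:,::-1]
    if crop: im=im[crop[1]:crop[3],crop[0]:crop[2]]
    cv2.imwrite("pics/"+n,cv2.resize(im,None,fx=k,fy=k,interpolation=cv2.INTER_CUBIC))
def totool(dw):
    return R.from_quat(r.state()["tool_rot"]).inv().apply(dw)
E
python3 - <<'E'
from h import *
s=r.state();print(s)
P={n:r.get_image(n) for n in("scene","side","wrist")}
im=np.vstack([P["scene"]["color"],P["side"]["color"]])
save(P["scene"],"s1.png");save(P["side"],"d1.png")
for n,p in P.items():
    print(n,np.round(np.array(p["cam_to_world"]),2).tolist())
    for t in("box_key_bow","drawer_key_bow","keyhole","key_block","strongbox","box_key_collar"):
        for e in r.spot_in(t,p)[:4]: 
            x=np.array(e["extent"])*[640,400,640,400];print(n,t,np.round(x,1),round(e["confidence"],2))
E
```

```text
{'time': 0.0, 'joint_positions': array([-1.18839833e+00,  3.53658012e-01,  1.63412481e+00,  1.45287956e-05,
        1.15522437e+00, -2.37058948e-03]), 'joint_velocities': array([ 7.89512054e-05, -2.17608362e-03,  4.01054682e-04,  4.73046340e-04,
        3.67764637e-03,  4.50348978e-04]), 'tau': array([-1.21512123e-03, -6.05257559e+01, -3.42072701e+01,  1.67715348e-04,
        9.65323357e-03, -6.73904282e-06]), 'ee_pos': array([ 234.43270991, -578.84975484,  230.55952135]), 'tool_rot': array([ 8.29258259e-01, -5.58865135e-01, -5.81847994e-04, -4.02158342e-04]), 'force': array([ 0.37673691, -0.21659688,  0.39510957]), 'ft_torque': array([-0.00830384,  0.00915751,  0.03026489]), 'opening': 0.9984901223602141}
scene [[0.6, -0.39, 0.7, -87.21], [-0.8, -0.29, 0.52, -568.84], [0.0, -0.87, -0.49, 524.34], [0.0, 0.0, 0.0, 1.0]]
scene box_key_bow [357.1 223.   16.   26.3] 0.78
scene box_key_bow [333.6 234.2   7.5  27.9] 0.72
scene box_key_bow [373.2 241.   14.   19.7] 0.52
scene drawer_key_bow [412.8 272.6  11.2  22.2] 0.51
scene keyhole [273.  190.3 112.1  74.6] 0.95
scene key_block [392.5 274.   84.4  69.5] 0.6
scene strongbox [270.  190.9 108.3  75.8] 0.82
scene box_key_collar [332.2 236.8  11.5  29.7] 0.67
scene box_key_collar [353.7 224.9  17.3  22.4] 0.49
scene box_key_collar [412.5 272.2  11.   26.6] 0.3
side [[0.79, -0.43, 0.44, 46.2], [-0.62, -0.53, 0.58, -761.11], [-0.02, -0.73, -0.68, 811.01], [0.0, 0.0, 0.0, 1.0]]
side keyhole [291.7 133.   38.8  23.1] 0.49
side strongbox [298.5 139.8  58.6  42.8] 0.5
wrist [[0.38, -0.88, -0.29, 307.92], [-0.93, -0.36, -0.11, -549.56], [-0.0, 0.31, -0.95, 374.15], [0.0, 0.0, 0.0, 1.0]]
```

View pics/s1.png

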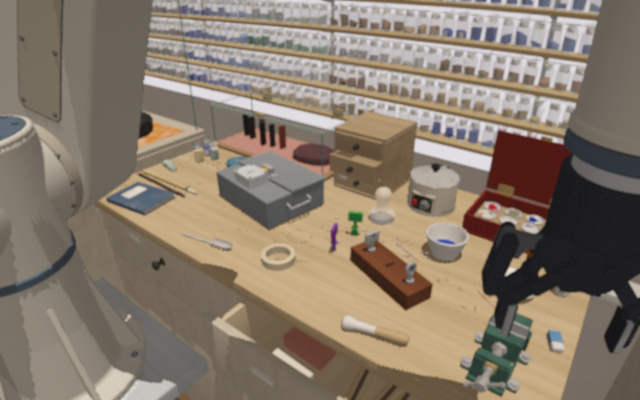

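View pics/d1.png

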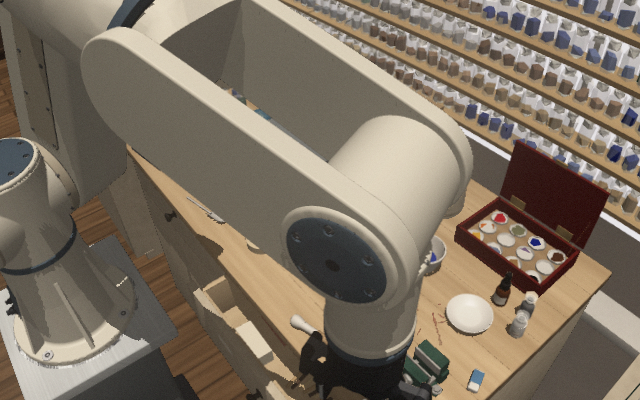

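Scene view: the candidates for the key are the green look-alike (356,222), the purple look-alike (334,235), a steel key at the block's far end (373,241) and a steel key at its near end (411,270). The strongbox is at (270,187) and its lock case is near (253,175). In the side view the arm hides the work. I'll crop on the steel keys and estimate positions.

```bash
python3 - <<'E'
from h import *
p=r.get_image("scene")
save(p,"c1.png",(225,150,445,310),3.6)
for n,u,v,z in[("A",373,241,63),("B",411,270,63),("blk",390,270,34),("green",356,222,40),("purple",334,235,40),("lock",253,174,100)]:print(n,atz(p,u,v,z).round(0))
s=r.state();print(R.from_quat(s["tool_rot"]).as_matrix().round(3))
w=r.get_image("wrist");print((np.linalg.inv(np.vstack([np.hstack([R.from_quat(s["tool_rot"]).as_matrix(),s["ee_pos"].reshape(3,1)]),[0,0,0,1]]))@np.array(w["cam_to_world"])).round(3), w["mtx"])
E
```

```text
A [ 493. -245.   63.]
B [ 458. -343.   63.]
blk [ 469. -298.   34.]
green [ 561. -162.   40.]
purple [ 493. -153.   40.]
lock [511.  92. 100.]
[[ 0.375 -0.927  0.   ]
 [-0.927 -0.375 -0.   ]
 [ 0.     0.    -1.   ]]
[[ 1.00000e+00  0.00000e+00  1.00000e-03  1.92000e-01]
 [-0.00000e+00  9.52000e-01  3.07000e-01 -7.91280e+01]
 [-1.00000e-03 -3.07000e-01  9.52000e-01 -1.43487e+02]
 [ 0.00000e+00  0.00000e+00  0.00000e+00  1.00000e+00]] [[340.85972245   0.         321.28298403]
 [  0.         340.85972245 203.54627387]
 [  0.           0.           1.        ]]
```

View pics/c1.png

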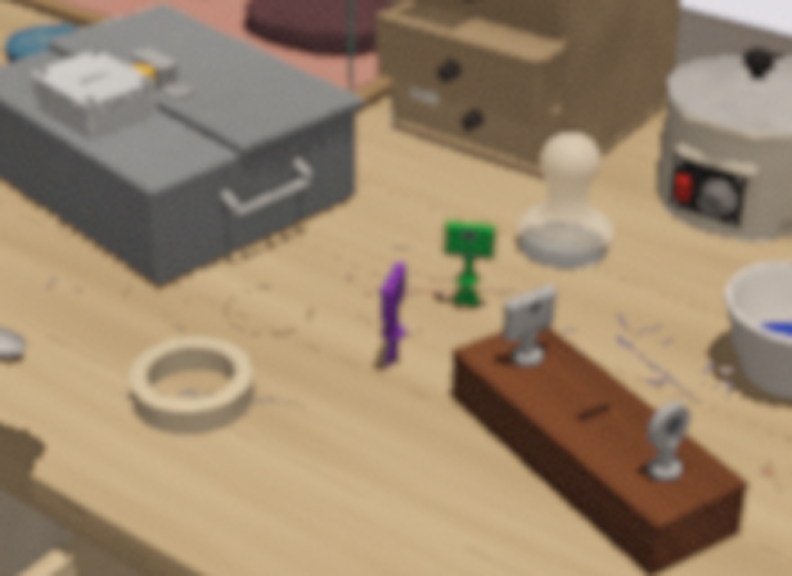

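The crop settles it: the steel key at the block's far end (372,241) has the rectangular bow, so it's the strongbox key. The round-bowed one is at (411,270). The green and purple keys are decoys. I'll look at the lock from near first, turning the tool on the way.

Request:
{"fn": "send_rows", "kwargs": {"commands": [[0,0,-0.12,-0.026,-0.0254,-0.004,1],[0,0,-0.24,-0.052,-0.0508,-0.008,1],[0,0,-0.36,-0.078,-0.0762,-0.012,1],[0,0,-0.48,-0.104,-0.1016,-0.016,1],[0,0,-0.6,-0.13,-0.127,-0.02,1]]}}

```text
time: 1.57
ee_pos: [303.8, -409.6, 251.4]
tool_rot: [0.958, -0.286, 0.0, 0.0]
force: [1.0, 0.2, 0.2]
opening: 0.998
```

Request:
{"fn": "send_rows", "kwargs": {"commands": [[0,0,-0.12,-0.007,-0.0356,0,1],[0,0,-0.24,-0.014,-0.0712,0,1],[0,0,-0.36,-0.021,-0.1068,0,1],[0,0,-0.48,-0.028,-0.1424,0,1],[0,0,-0.6,-0.035,-0.178,0,1]]}}

```text
time: 1.98
ee_pos: [373.1, -241.9, 251.6]
tool_rot: [1.0, 0.01, 0.0, 0.0]
force: [0.1, 0.4, -0.1]
opening: 1.001
```

Request:
{"fn": "send_rows", "kwargs": {"commands": [[0,0,-0.12,0.014,-0.0334,0,1],[0,0,-0.24,0.028,-0.0668,0,1],[0,0,-0.36,0.042,-0.1002,0,1],[0,0,-0.48,0.056,-0.1336,0,1],[0,0,-0.6,0.071,-0.167,0,1]]}}

```text
time: 2.4
ee_pos: [441.7, -73.7, 251.6]
tool_rot: [0.952, 0.305, 0.0, 0.0]
force: [-0.1, -0.3, 0.0]
opening: 0.999
```

Request:
{"fn": "send_rows", "kwargs": {"commands": [[0,0,-0.12,0.0306,-0.0195,0,1],[0,0,-0.24,0.0612,-0.039,0,1],[0,0,-0.36,0.0918,-0.0585,0,1],[0,0,-0.48,0.1224,-0.078,0,1],[0,0,-0.6,0.153,-0.0976,0,1]]}}

```text
time: 2.82
ee_pos: [510.7, 94.3, 251.5]
tool_rot: [0.82, 0.573, 0.0, 0.0]
force: [1.6, -0.2, -0.1]
opening: 0.998
```

```bash
python3 - <<'E'
from h import *
s=r.state();print(s["time"],s["ee_pos"],R.from_quat(s["tool_rot"]).as_matrix().round(3).tolist(),s["joint_positions"].round(2))
w=r.get_image("wrist");save(w,"w1.png",None,1.25)
for t in("keyhole","strongbox","box_key_bow"):
  for e in r.spot_in(t,w)[:3]:print(t,(np.array(e["extent"])*[640,400,640,400]).round(1),e["confidence"])
E
```

```text
2.8167 [510.68889255  94.34872772 251.4813678 ] [[0.343, 0.939, 0.001], [0.939, -0.343, -0.0], [0.0, 0.0, -1.0]] [ 0.18  0.17  1.84 -0.    1.14 -1.04]
keyhole [343.7 221.5 242.2 201.8] 0.56
keyhole [ 52.4 251.4 102.   62.5] 0.4
strongbox [346.4 221.8 238.9 195.3] 0.59
box_key_bow [ 42.6 273.2  42.5  37.3] 0.75
box_key_bow [141.6 285.   38.   39.9] 0.68
box_key_bow [116.5 234.2  46.1  32.1] 0.59
```

View pics/w1.png

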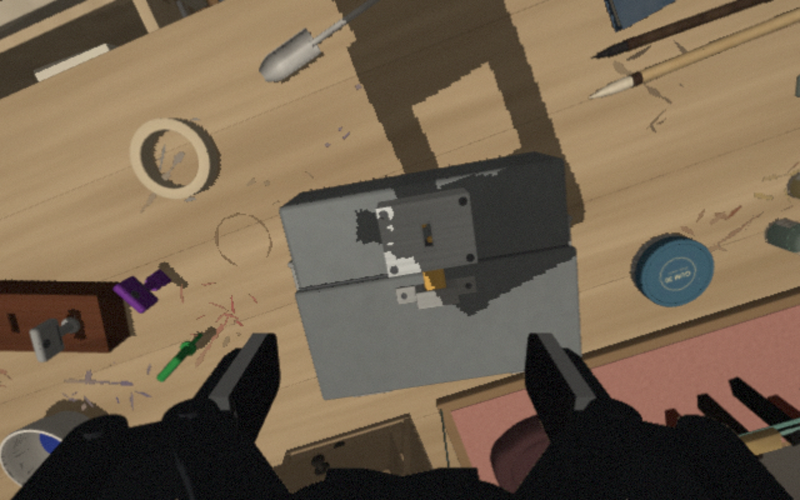

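Wrist view: the keyhole slot is at about (342,189) in original pixels. The lock case corners are near (304,166), (374,152), (382,210) and (314,222). The strongbox key's bow is at (36,272) on the left. Next I'll measure the keyhole.

```bash
python3 - <<'E'
from h import *
w=r.get_image("wrist");save(w,"w2.png",(290,130,400,240),5.4)
g=cv2.cvtColor(w["color"],cv2.COLOR_RGB2GRAY)
print(g[174:206,334:352])
for n,u,v in[("hole",342,189),("c1",304,166),("c2",374,152),("c3",382,210),("c4",314,222)]:print(n,atz(w,u,v,100).round(1))
# strongbox orientation from deck/lid top edges z=74: front edge & seam
for n,u,v in[("fl",282/1.25,207/1.25),("fr",566/1.25,160/1.25),("bl",324/1.25,398/1.25),("seamL",298/1.25,291/1.25),("seamR",576/1.25,247/1.25)]:print(n,atz(w,u,v,74).round(1))
E
```

```text
[[83 81 85 81 83 82 83 83 83 83 82 83 88 81 83 81 81 82]
 [82 82 82 84 84 82 82 84 83 84 82 84 82 84 83 83 83 84]
 [82 81 84 85 83 82 83 84 80 84 80 81 79 82 82 84 81 83]
 [81 84 82 81 84 80 82 81 80 81 79 75 76 81 80 83 79 85]
 [80 80 82 82 81 79 78 80 77 75 75 74 77 81 83 83 85 84]
 [81 84 80 80 78 77 79 72 71 66 63 62 77 79 83 84 83 86]
 [84 81 82 76 74 77 74 69 60 52 55 57 73 81 84 86 82 85]
 [85 83 82 81 76 72 65 64 55 50 45 55 76 81 82 86 83 84]
 [81 84 83 81 78 69 60 52 51 47 45 52 75 81 84 86 85 83]
 [85 84 85 85 76 63 49 49 50 48 50 50 65 76 81 84 84 82]
 [84 84 82 83 76 68 51 51 47 52 51 53 59 72 80 81 84 83]
 [86 81 84 81 79 72 54 53 43 51 48 49 58 78 80 84 81 82]
 [81 83 83 80 79 72 52 49 49 51 50 52 56 76 81 81 83 84]
 [82 82 83 82 84 73 58 51 49 51 50 51 56 75 79 84 79 83]
 [82 83 82 80 81 76 65 51 53 49 53 51 53 74 78 84 82 83]
 [84 83 82 82 82 72 65 53 48 51 58 64 62 68 80 85 84 85]
 [79 80 82 83 80 77 68 52 48 55 68 69 72 76 80 83 85 83]
 [84 81 84 85 84 79 70 52 50 57 69 71 77 78 80 84 82 86]
 [84 85 85 83 88 80 70 43 39 53 67 72 68 63 79 80 85 81]
 [85 83 87 85 85 
[... 262 characters left out ...]
1 84]
 [82 80 83 84 84 83 81 78 73 73 78 78 79 79 79 79 81 82]
 [84 83 84 82 81 84 82 76 79 79 78 77 78 78 81 83 81 82]
 [84 84 83 85 83 80 81 81 82 82 80 76 74 82 82 82 83 83]
 [83 85 81 82 82 78 77 79 76 81 81 79 78 80 82 83 79 83]
 [80 80 80 84 83 83 82 81 81 78 82 82 80 82 81 81 84 82]
 [80 80 81 80 80 82 81 82 84 81 80 83 82 81 84 84 83 85]
 [80 79 80 82 82 82 80 82 84 82 84 84 85 85 85 85 83 85]
 [82 83 86 82 83 85 85 84 85 84 84 85 85 84 84 83 82 82]]
hole [519.4 109.4 100. ]
c1 [488.1  85.  100. ]
c2 [497.7 146.3 100. ]
c3 [550.9 137.1 100. ]
c4 [540.3  74.7 100. ]
fl [466.2  11.8  74. ]
fr [507.1 223.6  74. ]
bl [635.2 -26.8  74. ]
seamL [533.7  -5.6  74. ]
seamR [575.5 215.   74. ]
```

View pics/w2.png

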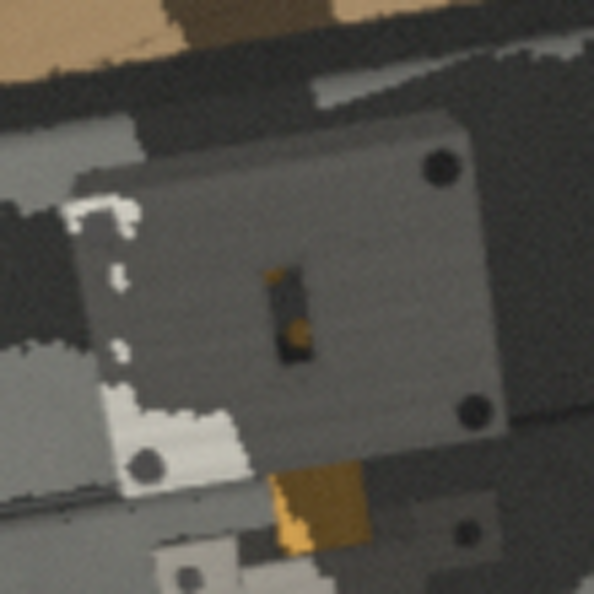

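The slot centre is at about (343.2,188) and reads as (520,110), with the box yawed about -11°. Now I'll go over to the key.

Request:
{"fn": "send_rows", "kwargs": {"commands": [[0,0,0,-0.0324,0.01,0.004,1],[0,0,0,-0.0648,0.02,0.008,1],[0,0,0,-0.0972,0.03,0.012,1],[0,0,0,-0.1296,0.04,0.016,1],[0,0,0,-0.162,0.05,0.02,1]]}}

```text
time: 3.48
ee_pos: [499.3, -79.5, 231.3]
tool_rot: [0.822, 0.569, -0.0, 0.0]
force: [0.4, -0.9, 0.4]
opening: 1.0
```

Request:
{"fn": "send_rows", "kwargs": {"commands": [[0,0,0,-0.0324,0.01,0.006,1],[0,0,0,-0.0648,0.02,0.012,1],[0,0,0,-0.0972,0.03,0.018,1],[0,0,0,-0.1296,0.04,0.024,1],[0,0,0,-0.162,0.05,0.03,1]]}}

```text
time: 3.9
ee_pos: [489.1, -248.9, 201.3]
tool_rot: [0.822, 0.569, -0.0, 0.0]
force: [1.3, 0.4, 0.2]
opening: 1.0
```

```bash
python3 - <<'E'
from h import *
s=r.state();print(s["time"],s["ee_pos"],R.from_quat(s["tool_rot"]).as_matrix().round(3).tolist())
w=r.get_image("wrist");save(w,"w3.png",None,1.25)
np.save("w3.npy",w,allow_pickle=True)
for t in("box_key_bow","drawer_key_bow","box_key_collar","key_block"):
  for e in r.spot_in(t,w)[:3]:print(t,(np.array(e["extent"])*[640,400,640,400]).round(1),e["confidence"])
E
```

```text
3.9 [ 489.12958038 -248.89609117  201.29537845] [[0.352, 0.936, 0.0], [0.936, -0.352, -0.0], [-0.0, 0.0, -1.0]]
box_key_bow [342.1 203.6  18.5  42.9] 0.93
box_key_bow [430.3 152.8  37.3  34.5] 0.91
box_key_bow [447.1 226.4  41.2  43.1] 0.9
drawer_key_bow [220.2 196.6  21.1  27.4] 0.63
box_key_collar [430.3 154.5  39.   35.6] 0.79
box_key_collar [447.6 227.6  42.   38.8] 0.72
box_key_collar [340.7 200.8  16.3  43.3] 0.68
key_block [282.6 186.8 188.4  69.3] 0.91
```

View pics/w3.png

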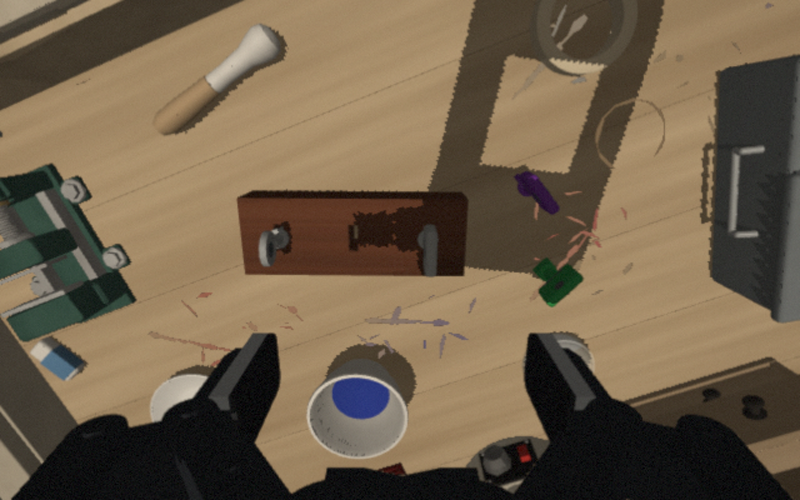

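The bow plate spans about (342,182) to (342,219) in original pixels, and the round key is at (215,197). The block corners are clear, so I'll compute from those.

```bash
python3 - <<'E'
from h import *
w=np.load("w3.npy",allow_pickle=True).item()
save(w,"w4.png",(180,140,390,230),3.8)
C=[atz(w,u/1.25,v/1.25,34) for u,v in[(240,197),(466,193),(464,275),(245,274)]]
for c in C:print(c.round(1))
print("len",[np.linalg.norm(C[i]-C[i-1]).round(1) for i in range(4)])
d=(C[1]-C[0])+(C[2]-C[3]);c=sum(C)/4;u=d/np.linalg.norm(d);print("yaw block y",np.degrees(np.arctan2(u[1],u[0])),"key from block",c+56*u)
print("bow top",[atz(w,342,v,75.5).round(1) for v in(182,203,219)])
x=np.array([u[1],-u[0],0]);k=c+56*u
for z in(51.5,75.5):print(z,proj(w,[k*[1,1,0]+[0,0,z]+x*a+u*b for a in(-16,16) for b in(-4,4)]).round(1).tolist())
E
```

```text
[ 426.4 -352.4   34. ]
[ 482. -196.   34.]
[ 542.5 -217.2   34. ]
[ 481.8 -376.6   34. ]
len [np.float64(60.5), np.float64(166.1), np.float64(64.1), np.float64(170.6)]
yaw block y 69.77453611298162 key from block [ 502.54364178 -232.9942315    34.        ]
bow top [array([ 485.9, -229.7,   75.5]), array([ 502.8, -235.7,   75.5]), array([ 516.2, -240.5,   75.5])]
51.5 [[339.0, 176.1], [348.0, 176.0], [338.6, 210.5], [347.4, 210.4]]
75.5 [[340.4, 182.9], [350.2, 182.8], [340.0, 219.7], [349.5, 219.7]]
```

View pics/w4.png

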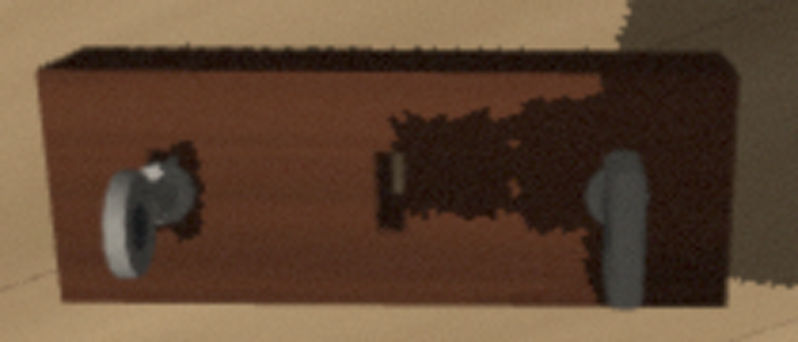

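The model projection matches the bow to within about 0.5 px, which gives a key axis of (502.5,-233.5). I'll descend with the jaws half open.

Request:
{"fn": "send_rows", "kwargs": {"commands": [[0,0,0,0.008,0.003,0.022,0.5],[0,0,0,0.0191,0.0071,0.044,0.5],[0,0,0,0.0191,0.0071,0.066,0.5],[0,0,0,0.0191,0.0071,0.088,0.5],[0,0,0,0.0191,0.0071,0.1,0.5]], "squeeze": 80}}

```text
time: 4.57
ee_pos: [503.1, -228.9, 99.6]
tool_rot: [0.821, 0.571, -0.001, -0.001]
force: [0.1, 0.0, -0.4]
opening: 0.502
```

```bash
python3 - <<'E'
from h import *
s=r.state();print(s["time"],s["ee_pos"],s["opening"],R.from_quat(s["tool_rot"]).as_matrix().round(3).tolist())
w=r.get_image("wrist");save(w,"w5.png",None,1.25)
p=r.get_image("scene")
k=np.array([502.5,-233.5,0]);u=np.array([.3456,.9384,0]);x=np.array([u[1],-u[0],0])
for z in(51.5,75.5):print(z,(proj(w,[k+[0,0,z]+x*a+u*b for a in(-16,16) for b in(-4,4)])).round(1).tolist())
for e in r.spot_in("box_key_bow",w)[:3]:print((np.array(e["extent"])*[640,400,640,400]).round(1),e["confidence"])
E
```

```text
4.5667 [ 503.0980617  -228.92790336   99.58444452] 0.502313218616501 [[0.348, 0.937, -0.002], [0.937, -0.348, 0.001], [0.0, -0.002, -1.0]]
51.5 [[306.7, 205.8], [320.2, 205.8], [307.5, 254.9], [320.4, 254.8]]
75.5 [[304.8, 220.0], [320.0, 220.0], [305.8, 274.2], [320.2, 274.2]]
[314.9 244.4  27.3  65.1] 0.96
[444.2 174.2  57.   51.2] 0.95
[462.1 272.4  56.5  62.7] 0.87
```

View pics/w5.png

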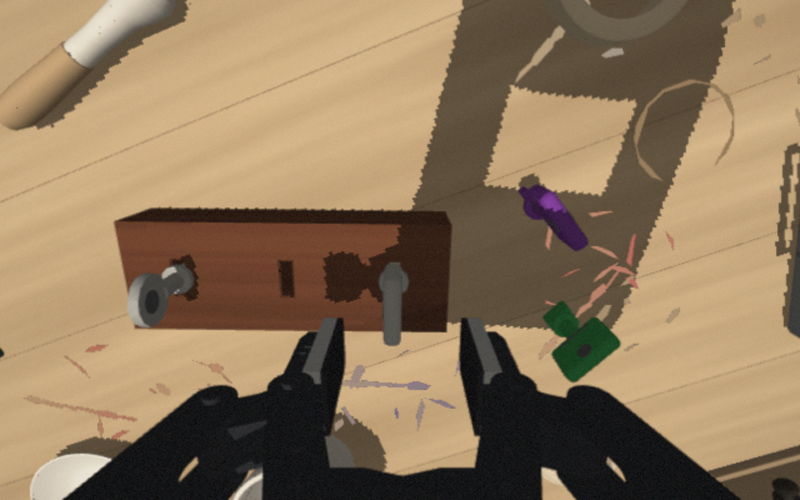

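Nearly centred: the bow sits about 3.5 mm to tool -x of the pad midline and 2 mm in +y. I'll correct that and descend.

Request:
{"fn": "send_rows", "kwargs": {"commands": [[0,0,0,-0.0035,0.002,0.01,0.5],[0,0,0,-0.0035,0.002,0.025,0.5],[0,0,0,-0.0035,0.002,0.04,0.5],[0,0,0,-0.0035,0.002,0.051,0.5],[0,0,0,-0.0035,0.002,0.0555,0.5]]}}

```text
time: 5.13
ee_pos: [504.5, -234.7, 44.9]
tool_rot: [0.821, 0.57, -0.0, -0.0]
force: [0.1, 0.2, -0.1]
opening: 0.499
```

```bash
python3 - <<'E'
from h import *
w=r.get_image("wrist");s=r.state();print(s["time"],s["ee_pos"],s["opening"],s["force"])
save(w,"w6.png",(200,150,440,330),3.2)
E
```

```text
5.1833 [ 504.33756862 -234.5882037    44.68966031] 0.5008611353244634 [-0.61155376  0.00549215 -0.81145773]
```

View pics/w6.png

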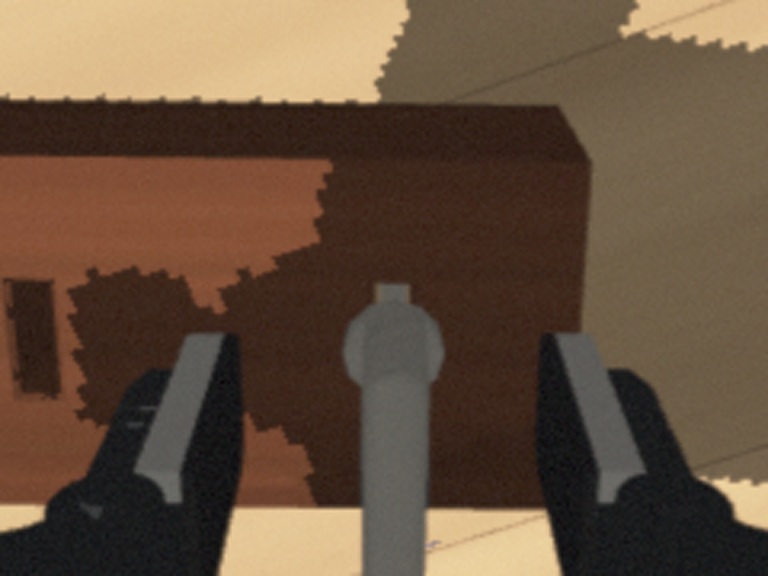

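The pads straddle the bow evenly: pad inner edges at 242 and 538, bow at 361–429 in the crop. Closing now.

Request:
{"fn": "send_rows", "kwargs": {"commands": [[0,0,0,0,0,0,0.2],[0,0,0,0,0,0,0.1],[0,0,0,0,0,0,0],[0,0,0,0,0,0,0],[0,0,0,0,0,0,0]]}}

```text
time: 5.6
ee_pos: [505.4, -235.0, 46.7]
tool_rot: [0.821, 0.57, 0.0, 0.001]
force: [-1.3, -0.0, 6.5]
opening: 0.081
```

```bash
python3 - <<'E'
from h import *
s=r.state();print(s["time"],s["ee_pos"],s["opening"],s["force"],s["ft_torque"],R.from_quat(s["tool_rot"]).as_matrix().round(4).tolist())
E
```

```text
5.6 [ 505.41703137 -234.97688204   46.69559062] 0.08127156157742227 [-1.31434376 -0.04373871  6.48709055] [0.005047   0.19927862 0.0314882 ] [[0.3492, 0.937, 0.0014], [0.937, -0.3492, -0.0007], [-0.0002, 0.0016, -1.0]]
```

Request:
{"fn": "send_rows", "kwargs": {"commands": [[0,0,0,0,0,-0.006,0],[0,0,0,0,0,-0.02,0],[0,0,0,0,0,-0.04,0],[0,0,0,0,0,-0.07,0],[0,0,0,0,0,-0.1,0]]}}

```text
time: 6.02
ee_pos: [504.0, -234.3, 146.6]
tool_rot: [0.821, 0.57, -0.0, -0.001]
force: [0.7, -0.3, -0.5]
opening: 0.077
```

Request:
{"fn": "send_rows", "kwargs": {"commands": [[0,0,-0.03,0.03,-0.01,-0.015,0],[0,0,-0.06,0.064,-0.0216,-0.03,0],[0,0,-0.1,0.096,-0.0324,-0.03,0],[0,0,-0.14,0.128,-0.0432,-0.03,0],[0,0,-0.166,0.16,-0.054,-0.03,0]]}}

```text
time: 6.43
ee_pos: [509.9, -64.4, 176.7]
tool_rot: [0.771, 0.637, 0.0, 0.0]
force: [-0.0, 0.1, -1.5]
opening: 0.078
```

```bash
python3 - <<'E'
from h import *
w=r.get_image("wrist");s=r.state();print(s["time"],s["ee_pos"],s["opening"],s["force"],s["ft_torque"],R.from_quat(s["tool_rot"]).as_matrix().round(4).tolist())
save(w,"w7.png",None,1.25)
E
```

```text
6.4833 [509.67134556 -59.66731216 176.39613123] 0.07761283446454857 [ 0.42155914  4.43937158 -1.6490058 ] [0.18124515 0.01902365 0.03202732] [[0.186, 0.9825, 0.0003], [0.9825, -0.186, 0.0027], [0.0027, -0.0002, -1.0]]
```

View pics/w7.png

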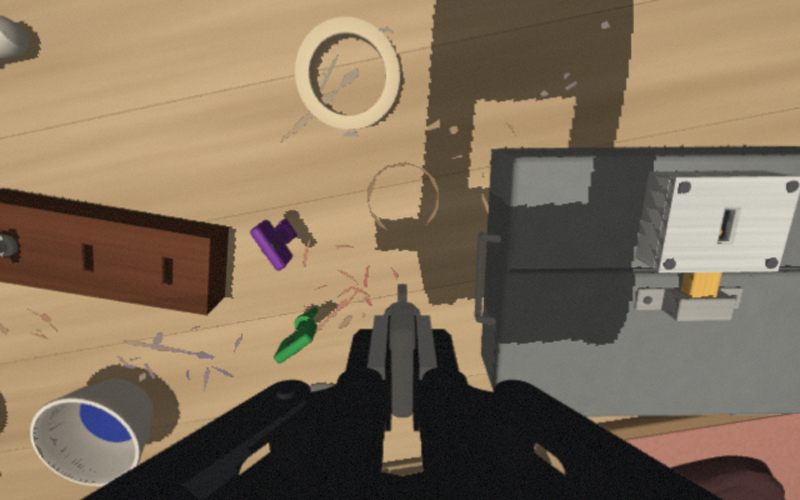

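The key is held upright; its tip shows at (402,290) and its collar at (403,312) in the 1.25x picture. The lock case is lit, with the keyhole at (729,225), and the box edges run parallel to the image rows, so the yaw matches. Now I'll measure the keyhole and the key's pose in the tool frame.

```bash
cat > m.py <<'E'
from h import *
w=r.get_image("wrist")
g=cv2.cvtColor(w["color"],cv2.COLOR_RGB2GRAY)
m=(g>150).astype(np.uint8); m[:, :525]=0; m[:135]=0; m[225:]=0
n,l,st,c=cv2.connectedComponentsWithStats(m); i=1+np.argmax(st[1:,4]); cm=(l==i).astype(np.uint8); print("case",st[i])
cn=max(cv2.findContours(cm,cv2.RETR_EXTERNAL,cv2.CHAIN_APPROX_NONE)[0],key=cv2.contourArea)
W=np.array([atz(w,*q[0],100)[:2] for q in cn],np.float32)
rc=cv2.minAreaRect(W);print("rect",rc)
h=cv2.morphologyEx(cm,cv2.MORPH_CLOSE,np.ones((3,3)));inv=((h==0)).astype(np.uint8)
n,l,st,c=cv2.connectedComponentsWithStats(inv)
for j in range(1,n):
    if 30<st[j,4]<1000:
        cc=max(cv2.findContours((l==j).astype(np.uint8),cv2.RETR_EXTERNAL,cv2.CHAIN_APPROX_NONE)[0],key=cv2.contourArea)
        X=np.array([atz(w,*q[0],100)[:2] for q in cc],np.float32);print("hole",st[j],c[j].round(1),cv2.minAreaRect(X))
s=r.state();Rm=R.from_quat(s["tool_rot"]).as_matrix()
for z,n in((19-12.,"bow?"),):pass
def tp(q):return s["ee_pos"]+Rm@np.array(q)
# key axis assumed tool x=0,y=0; bow centre z=-19 ; tip z=+29, collar +10.5
for nm,q in(("tip+-",[0,0,29]),("tipx8",[0,8,29]),("tip-8",[0,-8,29]),("collar",[0,0,10.5]),("collarL",[-7.8,0,10.5]),("collarR",[7.8,0,10.5]),("collarF",[0,-7.8,10.5]),("bowL",[-4,0,-31]),("bowR",[4,0,-31])):print(nm,proj(w,tp(q)).round(1))
print(s["ee_pos"])
save(w,"w8.png",(270,200,370,340),5)
np.save("w8.npy",w,allow_pickle=True)
E
python3 m.py
```

```text
case [ 525  143  110   82 6912]
rect ((521.5296020507812, 110.94485473632812), (66.60159301757812, 55.66466522216797), 80.03304290771484)
hole [620 147  11   9  81] [625.1 151.1] ((504.1354064941406, 142.72186279296875), (6.773466110229492, 5.212965965270996), 79.41809844970703)
hole [567 169  14  27 237] [573.4 181.7] ((519.1842041015625, 110.04234313964844), (6.333983421325684, 17.890701293945312), 79.9970703125)
hole [604 208  10   9  77] [608.7 212.1] ((545.66748046875, 134.83145141601562), (6.379795551300049, 6.07395076751709), 4.069895267486572)
tip+- [[317.  243.1]]
tipx8 [[317.  256.2]]
tip-8 [[316.9 229.7]]
collar [[316.6 258.5]]
collarL [[301.  258.5]]
collarR [[332.1 258.5]]
collarF [[316.5 244.2]]
bowL [[304.8 307.9]]
bowR [[325.6 307.9]]
[509.7640846  -62.05937053 176.3109174 ]
```

View pics/w8.png

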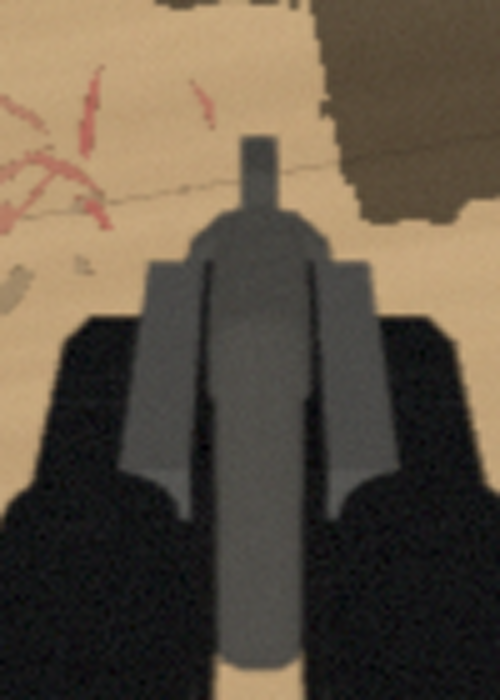

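The key is centred in the jaws within 0.5 mm and sits about 2 mm low in the grip, so its tip is about 31 mm beyond the TCP. The slot reads (519.2,110.0) with its long axis at -10°, which agrees with the first look. I'll move to just above it.

Request:
{"fn": "send_rows", "kwargs": {"commands": [[0,0,-0.012,0.034,-0.0045,0,0],[0,0,-0.012,0.072,-0.0095,0,0],[0,0,-0.012,0.11,-0.0145,0.003,0],[0,0,-0.012,0.144,-0.019,0.008,0],[0,0,-0.012,0.1705,-0.0224,0.013,0]]}}

```text
time: 6.95
ee_pos: [520.6, 107.6, 163.2]
tool_rot: [0.767, 0.641, 0.0, 0.0]
force: [0.4, 0.4, -0.4]
opening: 0.079
```

Request:
{"fn": "send_rows", "kwargs": {"commands": [[0,0,0,0,0,0.006,0],[0,0,0,0,0,0.012,0],[0,0,0,0,0,0.018,0],[0,0,0,0,0,0.02,0],[0,0,0,0,0,0.02,0]]}}

```text
time: 7.37
ee_pos: [520.0, 104.5, 142.1]
tool_rot: [0.768, 0.641, -0.001, -0.0]
force: [-0.0, 0.3, -0.5]
opening: 0.081
```

```bash
python3 - <<'E'
from h import *
s0=r.state()
w=r.get_image("wrist");s=r.state()
for q in(s0,s):print(q["time"],q["ee_pos"],q["opening"],q["force"],q["ft_torque"],R.from_quat(q["tool_rot"]).as_matrix().round(4).tolist())
Rm=R.from_quat(s["tool_rot"]).as_matrix();T=np.array(w["cam_to_world"])
print("cam in tool",Rm.T@(T[:3,3]-s["ee_pos"]))
save(w,"w9.png",(250,130,390,280),4)
np.save("w9.npy",w,allow_pickle=True)
E
```

```text
7.3667 [519.95923577 104.5038478  142.12525488] 0.08073373664920488 [-0.01225576  0.25146744 -0.52001543] [0.00620985 0.0367381  0.04709731] [[0.1793, 0.9838, -0.0014], [0.9838, -0.1793, -0.0005], [-0.0007, -0.0013, -1.0]]
7.4167 [520.26614083 104.65925835 142.55331179] 0.07146900612611648 [ 0.10007594  0.66435488 -0.05422893] [-0.05008451 -0.00612952  0.11921905] [[0.1793, 0.9838, -0.0007], [0.9838, -0.1793, -0.0003], [-0.0004, -0.0006, -1.0]]
cam in tool [ 1.76008262e-02 -7.80264728e+01 -1.43152468e+02]
```

View pics/w9.png

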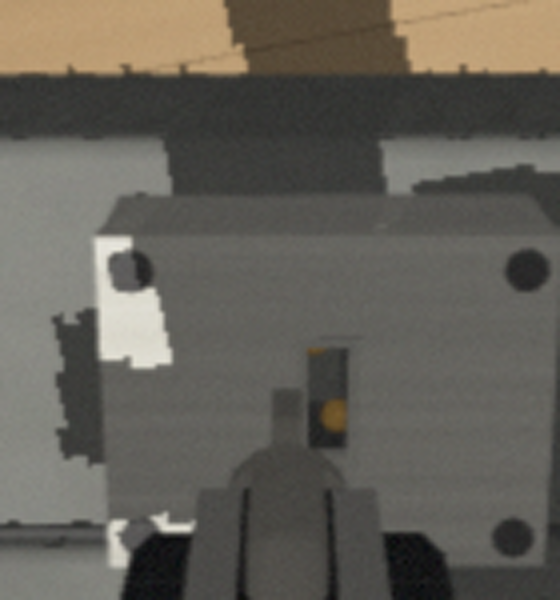

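The key tip is at (321.4, far edge 226.9) and the slot is at columns 326.7–337 with its far edge at row 216.6 (original pixels). So the tool needs to move about +6 mm in x. I'll compute x and y accurately.

```bash
python3 - <<'E'
from h import *
w=np.load("w9.npy",allow_pickle=True).item()
T=np.array(w["cam_to_world"]);Rt=np.array([[.1793,.9838,0],[.9838,-.1793,0],[0,0,-1.]])
tcp=T[:3,3]-Rt@np.array([0.19,-79.13,-143.49]);print("tcp from cam",tcp)
t=lambda X:(Rt.T@(np.array(X)-tcp)).round(2)
f=lambda c,rw:((c+.5)/4-.5+250,(rw+.5)/4-.5+130)
for n,c,rw,z in[("slot -y end",327.5,347,98.5),("bevel -y end",327.5,337,100),("slot +y end?",327.5,448,98.5),("slot +y at z95",327.5,448,95),("slotL",307,400,98.5),("slotR",348,400,98.5),("case -y L",97,235,100),("case +y L",108,567,100),("screwFR",527,270,100),("screwFL",131,270,100),("screwNR",513,537,100)]:
    X=atz(w,*f(c,rw),z);print(n,X.round(1),t(X))
P=lambda q:proj(w,tcp+Rt@np.array(q,float)).round(1)[0]
for dz in(0,1,2,3):
    print(dz,"tiplow",P([0,-8,29+dz]),"r3",P([0,-7.1,28.1+dz]),"bitsup",P([0,-8,17+dz]),"collF",P([0,-7.8,10.5+dz]),"collFtop",P([0,-7.8,6.5+dz]),"w4",P([2,-8,25+dz])-P([-2,-8,25+dz]))
print("obs tip",f(286.5,388),"collF",f(286.5,445))
E
```

```text
tcp from cam [521.42008659 104.33049156 142.26490736]
slot -y end [511.3 112.1  98.5] [  5.83 -11.39  43.76]
bevel -y end [509.2 112.4 100. ] [  5.77 -13.47  42.26]
slot +y end? [527.1 109.4  98.5] [ 5.99  4.66 43.76]
slot +y at z95 [528.6 109.2  95. ] [ 6.09  6.23 47.26]
slotL [518.9 107.7  98.5] [ 2.88 -3.06 43.76]
slotR [520.  113.7  98.5] [ 8.94 -3.07 43.76]
case -y L [488.4  83.  100. ] [-26.89 -28.69  42.26]
case +y L [540.   73.1 100. ] [-27.42  23.84  42.26]
screwFR [504.3 142.  100. ] [ 34.04 -23.59  42.26]
screwFL [494.3  86.6 100. ] [-22.27 -23.54  42.26]
screwNR [545.9 134.6 100. ] [34.21 18.66 42.26]
0 tiplow [321.5 231.4] r3 [321.5 233.6] bitsup [321.4 240.4] collF [321.4 246.1] collFtop [321.4 249.6] w4 [7.5 0. ]
1 tiplow [321.5 230.7] r3 [321.5 232.9] bitsup [321.4 239.6] collF [321.4 245.3] collFtop [321.4 248.7] w4 [7.5 0. ]
2 tiplow [321.5 230. ] r3 [321.5 232.2] bitsup [321.4 238.8] collF [321.4 244.4] collFtop [321.4 247.9] w4 [7.4 0. ]
3 tiplow [321.5 229.4] r3 [321.5 231.5] bitsup [321.4 238. ] collF [321.4 243.6] collFtop [321.4 247. ] w4 [7.4 0. ]
obs tip (321.25, 226.625) collF (321.25, 240.875)
```

Relative offset from key to slot: tool x +6.0, y about -0.3. I'll shift and descend gently.

Request:
{"fn": "send_rows", "kwargs": {"commands": [[0,0,0,0.003,0,0,0],[0,0,0,0.006,-0.0003,0.002,0],[0,0,0,0.006,-0.0003,0.005,0],[0,0,0,0.006,-0.0003,0.008,0],[0,0,0,0.006,-0.0003,0.009,0]], "squeeze": 100}}

```text
time: 7.83
ee_pos: [520.9, 111.7, 133.2]
tool_rot: [0.767, 0.641, -0.0, -0.0]
force: [0.1, 0.3, -0.0]
opening: 0.073
```

```bash
python3 - <<'E'
from h import *
for i in range(5):
    w=r.get_image("wrist");s=r.state();Rm=R.from_quat(s["tool_rot"]).as_matrix();T=np.array(w["cam_to_world"])
    print(s["time"],s["ee_pos"].round(1),s["force"].round(1),s["ft_torque"].round(2),(Rm.T@(T[:3,3]-s["ee_pos"])).round(2),np.degrees(np.arctan2(Rm[1,0],Rm[0,0])).round(2))
save(w,"w10.png",(250,130,390,280),4)
E
```

```text
7.8833 [520.8 111.7 133.2] [ 0.8 -0.6 -0.6] [-0.    0.03 -0.02] [   0.2   -77.79 -143.56] 79.77
7.9333 [520.9 111.7 133.4] [ 1.3  0.  -0.7] [-0.01  0.06 -0.01] [   0.15  -77.91 -143.32] 79.76
7.9833 [521.1 111.7 133.6] [ 1.3  0.7 -0.5] [ 0.02 -0.   -0.04] [   0.15  -77.94 -143.35] 79.76
8.0333 [521.2 111.7 133.7] [ 0.1 -0.   0.2] [-0.01 -0.03  0.02] [ 1.400e-01 -7.792e+01 -1.434e+02] 79.76
8.0833 [521.2 111.7 133.8] [0.5 0.3 0.4] [ 0.01 -0.01  0.  ] [   0.15  -77.88 -143.48] 79.76
```

```bash
python3 - <<'E'
from h import *
im=cv2.imread("pics/w10.png");g=cv2.cvtColor(im,cv2.COLOR_BGR2GRAY)[2::4,2::4]
np.set_printoptions(linewidth=250)
print("cols",list(range(308,336)))
for rr in range(205,244):print(rr,g[rr-130,58:86])
E
```

```text
cols [308, 309, 310, 311, 312, 313, 314, 315, 316, 317, 318, 319, 320, 321, 322, 323, 324, 325, 326, 327, 328, 329, 330, 331, 332, 333, 334, 335]
205 [ 94  97  97  99  99 100  98  99  98  99  99  99 100  98  99 100  99 100  98  99 101 100 100 102  99 100 100  97]
206 [ 99  98  98 102 101  97  97  99  97 100  99  98 100 101 100  97  96  98  99 100 100 100  99  99 100  96 102  99]
207 [100  96  98  99 101  99  98 100  99  97 103  96 100  98  99 100  98  98  96 101 100  98  97  99 100  99  99 100]
208 [ 98  99  98  97  97  96  99  95  97 100 102  99  96 100 100 103  99  96  98  99 100  99  98  99  98  99  99 100]
209 [100 100  97  97  98  97  98  96  97  99  99  97  97  95  96  97  99  97  98  96  97  98  96  98  99 100  99  97]
210 [ 97  96  98  99  98  96  99  97  98  96 100  97  98 101  97  97 100  97  96  96 100 100  95  99  98 100 100  98]
211 [ 96 100  99 100  97  99  99  99  99  99  99 101  99  99 100  99 101 100 102  99  99 101 100 100 100 100 101  97]
212 [ 99  99 100  98 101  97  97  98  99  99 101 100  98  97 102 100 102 100  98 101 100  99  97 102 100 100  99 101]
213 [ 97  
[... 2835 characters left out ...]
0  99 100  97  94  80  55  37  40  55  78  77  76  77  75  76  76  84  93  98 100 100  99  99 100 101  98 100]
239 [101  98 101  99  94  83  55  41  37  57  77  78  76  78  75  78  79  85  99  98 101 104  98  99 100 101 101 101]
240 [101 102 103  99  94  86  54  38  43  57  75  73  73  75  75  71  78  86  94  98 102 102 101 103 103 104 102 101]
241 [102 102 100 100  97  88  59  47  50  62  70  71  69  70  69  72  74  76  87  91  95 102 100 100 103 103 100 101]
242 [101 100  99  97  93  86  71  66  67  67  68  72  73  70  71  73  70  72  71  74  78  87  98 102 101  98 102 103]
243 [ 98  98  96  93  83  73  71  70  69  71  69  71  70  68  71  69  68  69  65  68  70  70  82  94  98 102  98  99]
```

```bash
python3 - <<'E'
from h import *
w=r.get_image("wrist");s=r.state();Rm=R.from_quat(s["tool_rot"]).as_matrix()
print(s["ee_pos"])
tcp=np.array(w["cam_to_world"])[:3,3]-Rm@np.array([.15,-77.9,-143.4]);t=lambda X:(Rm.T@(X-tcp)).round(2)
print("slot end",t(atz(w,319,221.8,98.5)),"bevel",t(atz(w,319,218.7,100)))
for dz in(0,1,2,3):
    print(dz,"tip sharp",t(atz(w,321.3,226.2,tcp[2]-29-dz)),"r3",t(atz(w,321.3,226.2,tcp[2]-28.1-dz)), "collar far",t(atz(w,321.3,240.9,tcp[2]-10.5-dz)))
E
```

```text
[521.23885005 111.74438603 133.84302036]
slot end [-1.32 -9.72 35.44] bevel [ -1.3  -12.13  33.94]
0 tip sharp [-2.00e-02 -9.63e+00  2.90e+01] r3 [-2.00e-02 -9.98e+00  2.81e+01] collar far [-0.  -9.2 10.5]
1 tip sharp [-2.00e-02 -9.23e+00  3.00e+01] r3 [-2.00e-02 -9.59e+00  2.91e+01] collar far [-0.   -8.75 11.5 ]
2 tip sharp [-2.00e-02 -8.83e+00  3.10e+01] r3 [-2.00e-02 -9.19e+00  3.01e+01] collar far [-0.  -8.3 12.5]
3 tip sharp [-3.00e-02 -8.44e+00  3.20e+01] r3 [-2.00e-02 -8.79e+00  3.11e+01] collar far [-0.   -7.86 13.5 ]
```

Need tool x -1.3 mm, y about -0.2. Correct that, then ease down.

Request:
{"fn": "send_rows", "kwargs": {"commands": [[0,0,0,-0.0013,-0.0002,0,0],[0,0,0,-0.0013,-0.0002,0.001,0],[0,0,0,-0.0013,-0.0002,0.003,0],[0,0,0,-0.0013,-0.0002,0.005,0],[0,0,0,-0.0013,-0.0002,0.006,0]]}}

```text
time: 8.55
ee_pos: [520.6, 110.4, 127.4]
tool_rot: [0.767, 0.641, -0.0, -0.0]
force: [-0.5, 0.2, -0.4]
opening: 0.076
```

```bash
cat > st.py <<'E'
from h import *
s=r.state();Rm=R.from_quat(s["tool_rot"]).as_matrix()
print(round(s["time"],2),s["ee_pos"].round(2),"F",s["force"].round(1),"Ftool",(Rm.T@s["force"]).round(1),"M",s["ft_torque"].round(2),"yaw",np.degrees(np.arctan2(Rm[1,0],Rm[0,0])).round(2),"tilt",Rm[:2,2].round(4),"op",round(s["opening"],3))
E
python3 st.py
```

```text
8.55 [520.57 110.45 127.41] F [-0.5  0.2 -0.4] Ftool [ 0.2 -0.5  0.4] M [-0.   -0.03 -0.01] yaw 79.75 tilt [-0.0004 -0.    ] op 0.076
```

Request:
{"fn": "send_rows", "kwargs": {"commands": [[0,0,0,0,0,0.001,0],[0,0,0,0,0,0.002,0],[0,0,0,0,0,0.003,0],[0,0,0,0,0,0.004,0],[0,0,0,0,0,0.004,0]]}}

```text
time: 8.97
ee_pos: [520.6, 110.5, 123.6]
tool_rot: [0.767, 0.641, -0.0, -0.0]
force: [-0.8, -0.5, -0.7]
opening: 0.077
```

```bash
python3 st.py
```

```text
8.97 [520.64 110.47 123.58] F [-0.8 -0.5 -0.7] Ftool [-0.6 -0.7  0.7] M [ 0.02  0.05 -0.01] yaw 79.76 tilt [-0.0003 -0.0001] op 0.077
```

In the slot with no side load. On to the first pin.

Request:
{"fn": "send_rows", "kwargs": {"commands": [[0,0,0,0,0,0.001,0],[0,0,0,0,0,0.002,0],[0,0,0,0,0,0.0025,0],[0,0,0,0,0,0.003,0],[0,0,0,0,0,0.003,0]]}}

```text
time: 9.38
ee_pos: [521.1, 110.6, 121.6]
tool_rot: [0.767, 0.641, 0.0, 0.0]
force: [-3.7, -0.1, 10.2]
opening: 0.075
```

```bash
python3 st.py
```

```text
9.38 [521.1  110.63 121.61] F [-3.7 -0.1 10.2] Ftool [ -0.7  -3.6 -10.2] M [-0.12  0.44 -0.01] yaw 79.75 tilt [0.0007 0.0002] op 0.075
```

Contact with the first pin at about 10 N. I'll start rocking.

Request:
{"fn": "send_rows", "kwargs": {"commands": [[0,0,0.05,0,0,0,0],[0,0,0.098,0,0,0,0],[0,0,0.098,0,0,0,0],[0,0,0,0,0,0,0],[0,0,-0.098,0,0,0,0]]}}

```text
time: 9.8
ee_pos: [521.2, 110.1, 121.3]
tool_rot: [0.734, 0.68, 0.0, 0.001]
force: [0.2, 0.0, 4.1]
opening: 0.075
```

```bash
python3 st.py
```

```text
9.8 [521.16 110.1  121.32] F [0.2 0.  4.1] Ftool [ 0.   0.2 -4.1] M [-0.01  0.13 -0.11] yaw 85.63 tilt [ 0.0009 -0.0006] op 0.075
```

Request:
{"fn": "send_rows", "kwargs": {"commands": [[0,0,0,0,0,0,0],[0,0,0.1,0,0,0.0002,0],[0,0,0.196,0,0,0.0004,0],[0,0,0.196,0,0,0.0005,0],[0,0,0.196,0,0,0.0005,0]]}}

```text
time: 10.22
ee_pos: [521.1, 110.1, 120.6]
tool_rot: [0.798, 0.603, 0.0, 0.0]
force: [0.9, -4.7, 5.2]
opening: 0.077
```

```bash
python3 st.py
```

```text
10.22 [521.1  110.12 120.65] F [ 0.9 -4.7  5.2] Ftool [-4.3  2.1 -5.2] M [-0.83  0.   -0.01] yaw 74.21 tilt [ 0.0007 -0.0006] op 0.077
```

It walks down. Continuing with fuller cycles.

Request:
{"fn": "send_rows", "kwargs": {"commands": [[0,0,-0.1,0,0,0.0004,0],[0,0,-0.196,0,0,0.0006,0],[0,0,-0.196,0,0,0.0008,0],[0,0,-0.098,0,0,0.001,0],[0,0,0,0,0,0.0012,0]]}}

```text
time: 10.63
ee_pos: [521.0, 110.2, 119.3]
tool_rot: [0.798, 0.602, 0.0, 0.0]
force: [-0.3, -3.5, 1.1]
opening: 0.072
```

Request:
{"fn": "send_rows", "kwargs": {"commands": [[0,0,-0.1,0,0,0.0002,0],[0,0,-0.196,0,0,0.0004,0],[0,0,-0.196,0,0,0.0006,0],[0,0,-0.098,0,0,0.0008,0],[0,0,0,0,0,0.001,0]]}}

```text
time: 11.05
ee_pos: [520.6, 110.5, 117.9]
tool_rot: [0.8, 0.6, -0.0, -0.0]
force: [-0.4, -0.9, 0.1]
opening: 0.074
```

```bash
python3 st.py
```

```text
11.05 [520.63 110.53 117.91] F [-0.4 -0.9  0.1] Ftool [-1.  -0.1 -0.1] M [-0.08 -0.02 -0.06] yaw 73.8 tilt [-0.0003  0.0001] op 0.074
```

The first pin is past. Press on down to the second while rocking.

Request:
{"fn": "send_rows", "kwargs": {"commands": [[0,0,-0.1,0,0,0.0004,0],[0,0,-0.196,0,0,0.0008,0],[0,0,-0.196,0,0,0.0012,0],[0,0,-0.098,0,0,0.0016,0],[0,0,0,0,0,0.0018,0]]}}

```text
time: 11.47
ee_pos: [521.3, 110.7, 116.7]
tool_rot: [0.8, 0.6, 0.001, 0.0]
force: [-0.3, -3.8, 7.0]
opening: 0.074
```

Request:
{"fn": "send_rows", "kwargs": {"commands": [[0,0,-0.1,0,0,0.0002,0],[0,0,-0.196,0,0,0.0004,0],[0,0,-0.196,0,0,0.0006,0],[0,0,-0.098,0,0,0.0008,0],[0,0,0,0,0,0.001,0]]}}

```text
time: 11.88
ee_pos: [520.9, 110.7, 115.3]
tool_rot: [0.8, 0.6, 0.0, -0.0]
force: [0.2, -3.0, 2.0]
opening: 0.074
```

```bash
python3 st.py
```

```text
11.88 [520.93 110.73 115.31] F [ 0.2 -3.   2. ] Ftool [-2.8  1.1 -2. ] M [-0.66 -0.01  0.  ] yaw 73.81 tilt [0.0004 0.0003] op 0.074
```

Request:
{"fn": "send_rows", "kwargs": {"commands": [[0,0,-0.1,0,0,0.0003,0],[0,0,-0.196,0,0,0.0006,0],[0,0,-0.196,0,0,0.0009,0],[0,0,-0.098,0,0,0.0012,0],[0,0,0,0,0,0.0014,0]]}}

```text
time: 12.3
ee_pos: [520.7, 110.7, 113.7]
tool_rot: [0.8, 0.6, 0.0, -0.0]
force: [-0.9, -3.7, 1.5]
opening: 0.077
```

Request:
{"fn": "send_rows", "kwargs": {"commands": [[0,0,-0.1,0,0,0.0003,0],[0,0,-0.196,0,0,0.0006,0],[0,0,-0.196,0,0,0.0008,0],[0,0,-0.098,0,0,0.001,0],[0,0,-0.098,0,0,0.001,0]]}}

```text
time: 12.72
ee_pos: [520.7, 110.7, 112.8]
tool_rot: [0.77, 0.638, 0.0, -0.0]
force: [-0.8, 0.9, 1.0]
opening: 0.074
```

```bash
python3 st.py
```

```text
12.72 [520.7  110.71 112.8 ] F [-0.8  0.9  1. ] Ftool [ 0.8 -0.9 -1. ] M [ 0.05  0.01 -0.01] yaw 79.29 tilt [-0.0001  0.0003] op 0.074
```

Centred and nearly home (expected TCP z ≈ 112). Press on gently until it's firm.

Request:
{"fn": "send_rows", "kwargs": {"commands": [[0,0,0.09,0,0,0.0004,0],[0,0,0.0,0,0,0.0008,0],[0,0,-0.1,0,0,0.0012,0],[0,0,0,0,0,0.0015,0],[0,0,0,0,0,0.0015,0]]}}

```text
time: 13.13
ee_pos: [521.6, 110.8, 112.7]
tool_rot: [0.769, 0.639, 0.001, 0.0]
force: [-2.3, -1.4, 14.6]
opening: 0.073
```

```bash
python3 st.py
```

```text
13.13 [521.65 110.78 112.67] F [-2.3 -1.4 14.6] Ftool [ -1.8  -2.  -14.6] M [-0.11  0.41  0.06] yaw 79.49 tilt [0.0019 0.0005] op 0.073
```

Firm stop at z 112.7, and the depths match 18.5 mm. One more rock at the same push will show whether it's really home.

Request:
{"fn": "send_rows", "kwargs": {"commands": [[0,0,0.096,0,0,0,0],[0,0,0.096,0,0,0,0],[0,0,0.0,0,0,0,0],[0,0,-0.096,0,0,0,0],[0,0,-0.096,0,0,0,0]]}}

```text
time: 13.55
ee_pos: [521.9, 110.8, 112.7]
tool_rot: [0.734, 0.679, 0.001, 0.001]
force: [0.1, -1.3, 13.1]
opening: 0.074
```

Request:
{"fn": "send_rows", "kwargs": {"commands": [[0,0,0.1,0,0,0,0],[0,0,0.192,0,0,0,0],[0,0,0.192,0,0,0,0],[0,0,0.096,0,0,0,0],[0,0,0.096,0,0,0,0]]}}

```text
time: 13.97
ee_pos: [522.0, 110.8, 112.7]
tool_rot: [0.766, 0.643, 0.001, 0.001]
force: [-1.2, -1.0, 13.7]
opening: 0.073
```

```bash
python3 st.py; python3 - <<'E'
from h import *
w=r.get_image("wrist");g=cv2.cvtColor(w["color"],cv2.COLOR_RGB2GRAY)
np.set_printoptions(linewidth=250)
for rr in range(216,262,2):print(rr,g[rr,298:346:2])
s=r.state();Rm=R.from_quat(s["tool_rot"]).as_matrix();tcp=np.array(w["cam_to_world"])[:3,3]-Rm@np.array([.15,-77.9,-143.4])
for z in(100,102,104,106):print(z,proj(w,[tcp*[1,1,0]+[0,0,z]+Rm@np.array([x,y,0]) for x,y in((0,-8.8),(-7.8,-1),(7.8,-1))]).round(1).tolist())
E
```

```text
13.97 [521.97 110.78 112.71] F [-1.2 -1.  13.7] Ftool [ -1.2  -1.  -13.7] M [-0.18  0.23 -0.01] yaw 80.04 tilt [0.0025 0.0006] op 0.073
216 [105 105 102 101 103 102 104 103 103 106 104 105 106 105 105 105 107 107 105 107 107 108 106 106]
218 [103 104 102 101 104 103 104 106 106 103 103 105 107 104 105 106 107 104 105 104 107 104 109 105]
220 [106 105 104 104 104 104 103 105 105 105 107 102 106 105 107 102 106 103 105 105 105 104 107 104]
222 [103 103 102 104 101 103 105 103 104 103 103 104 101 105 104 104 104 103 104 104 104 103 106 104]
224 [104 108 107 105 105 103 104 105 103 103 105 104 106 104 105 105 103 105 105 105 109 106 105 107]
226 [103 104 103 105 102 106 103 108 104 104 105 108 105 104 106 108 105 106 103 107 105 104 104 103]
228 [103 103 101 103 105 104 102 106 105 104 106 104 103 105 103 103 104 104 103 104 105 105 105 104]
230 [103 103 104 103 103 103 104 103 105 105 101 103 104 104 102 106 102 102 106 104 106 105 106 105]
232 [103 102 102 103 102 102 102  94 101 103 100 103 104 105 103 105 101 106 105 100 102 103 106 104]
234 [103 104 104 102 104 102 104  97  98  98  
[... 869 characters left out ...]
7]
252 [102  89  84  86  86  80  71  55  75  77  74  73  75  76  74  72  71  61  79  78  85  83  87 104]
254 [105  81  80  79  77  81  68  61  76  74  73  74  74  78  73  73  68  52  80  80  81  80  79 103]
256 [104  82  80  79  81  77  70  62  71  76  75  74  75  74  75  73  68  48  81  80  80  80  83  99]
258 [100  80  79  79  81  79  70  67  75  72  77  75  78  75  74  72  71  51  79  79  79  83  82  97]
260 [97 81 80 81 80 79 60 67 72 73 78 75 75 77 76 74 69 44 77 80 82 81 82 89]
100 [[320.7, 239.6], [305.2, 253.8], [336.1, 253.9]]
102 [[320.7, 241.3], [305.1, 255.6], [336.3, 255.7]]
104 [[320.7, 243.0], [304.9, 257.4], [336.4, 257.5]]
106 [[320.7, 244.7], [304.7, 259.3], [336.6, 259.4]]
```

Home, on three counts: 8.9 mm below first pin contact, tip 31 mm below the TCP (about 18.3 mm deep), and no advance while rocking at 13 N. Now turn clockwise (+z tool).

Request:
{"fn": "send_rows", "kwargs": {"commands": [[0,0,0.08,0,0,-0.0003,0],[0,0,0.16,0,0,-0.0003,0],[0,0,0.24,0,0,-0.0003,0],[0,0,0.32,0,0,-0.0003,0],[0,0,0.4,0,0,-0.0003,0]]}}

```text
time: 14.43
ee_pos: [521.3, 109.9, 112.7]
tool_rot: [0.88, 0.474, 0.0, 0.001]
force: [-2.3, -6.2, 14.4]
opening: 0.069
```

```bash
python3 st.py
```

```text
14.43 [521.33 109.86 112.69] F [-2.3 -6.2 14.4] Ftool [ -6.5   1.5 -14.4] M [-1.23  0.49  0.07] yaw 56.64 tilt [ 0.0012 -0.0011] op 0.069
```

Request:
{"fn": "send_rows", "kwargs": {"commands": [[0,0,0.1,0,0,-0.0001,0],[0,0,0.2,0,0,-0.0002,0],[0,0,0.3,0,0,-0.0003,0],[0,0,0.4,0,0,-0.0003,0],[0,0,0.5,0,0,-0.0003,0]]}}

```text
time: 14.85
ee_pos: [520.6, 109.2, 112.7]
tool_rot: [0.97, 0.241, -0.0, 0.001]
force: [-4.6, -9.8, 14.1]
opening: 0.072
```

```bash
python3 st.py
```

```text
14.85 [520.56 109.2  112.72] F [-4.6 -9.8 14.1] Ftool [ -8.7   6.5 -14. ] M [-1.77  0.79  0.09] yaw 27.95 tilt [-0.0005 -0.0022] op 0.072
```

Side load is growing (10 N) because the grip is a little eccentric, so I'll relieve it while turning on.

Request:
{"fn": "send_rows", "kwargs": {"commands": [[0,0,0.1,-0.0003,0.0002,-0.0001,0],[0,0,0.2,-0.0006,0.0005,-0.0002,0],[0,0,0.3,-0.001,0.0007,-0.0003,0],[0,0,0.4,-0.0012,0.0009,-0.0004,0],[0,0,0.5,-0.0014,0.001,-0.0004,0]]}}

```text
time: 15.27
ee_pos: [519.5, 108.5, 112.7]
tool_rot: [1.0, -0.006, -0.001, 0.0]
force: [-3.2, -2.5, 9.5]
opening: 0.07
```

```bash
python3 st.py
```

```text
15.27 [519.47 108.49 112.72] F [-3.2 -2.5  9.5] Ftool [-3.1  2.6 -9.5] M [-0.51  0.79  0.15] yaw -0.74 tilt [-0.0011 -0.0007] op 0.07
```

Request:
{"fn": "send_rows", "kwargs": {"commands": [[0,0,0.06,-0.0002,0.0002,0,0],[0,0,0.12,-0.0004,0.0003,0,0],[0,0,0.16,-0.0004,0.0003,0,0],[0,0,0.18,-0.0004,0.0003,0,0],[0,0,0.18,-0.0004,0.0003,0,0]]}}

```text
time: 15.68
ee_pos: [519.0, 108.5, 112.7]
tool_rot: [0.996, -0.095, -0.001, 0.0]
force: [-4.0, -0.9, 8.9]
opening: 0.073
```

```bash
python3 st.py
```

```text
15.68 [519.02 108.49 112.75] F [-4.  -0.9  8.9] Ftool [-3.8  1.6 -8.9] M [-0.34  0.73  0.15] yaw -10.85 tilt [-0.0011 -0.0003] op 0.073
```

Now check for the stop with a bit more turn, and look at the bolt numerically.

Request:
{"fn": "send_rows", "kwargs": {"commands": [[0,0,0.02,0,0,0,0],[0,0,0.04,0,0,0,0],[0,0,0.05,0,0,0,0],[0,0,0.05,0,0,0,0],[0,0,0.05,0,0,0,0]]}}

```text
time: 16.1
ee_pos: [518.9, 108.5, 112.7]
tool_rot: [0.993, -0.119, -0.001, 0.0]
force: [-4.3, -1.6, 10.2]
opening: 0.074
```

```bash
python3 st.py; python3 - <<'E'
from h import *
b=np.array([519.3,110.3,0]);x=np.array([.985,-.174,0]);y=np.array([.174,.985,0])
for n in("scene","side","wrist"):
    w=r.get_image(n);cv2.imwrite(f"pics/f_{n}.png",w["color"][:,:,::-1])
    hsv=cv2.cvtColor(w["color"],cv2.COLOR_RGB2HSV)
    # brass pixels in the lock area
    m=cv2.inRange(hsv,(12,120,60),(28,255,255));q=proj(w,[b+[0,0,88]+x*a+y*c for a in(15,60) for c in(-40,40)])
    lo=np.maximum(q.min(0).astype(int)-4,0);hi=q.max(0).astype(int)+4
    sub=m[lo[1]:hi[1],lo[0]:hi[0]];v,u=np.nonzero(sub)
    print(n,"roi",lo,hi,"brass",len(u),(u.min()+lo[0],u.max()+lo[0],v.min()+lo[1],v.max()+lo[1]) if len(u) else None)
    if len(u):
        W=np.array([atz(w,a+lo[0],c+lo[1],88)-b for a,c in zip(u,v)]);print("  x_box range",(W@x).min().round(1),(W@x).max().round(1),"y",(W@y).min().round(1),(W@y).max().round(1))
w=np.load("w9.npy",allow_pickle=True).item();print("w9 has no bolt view; w3/w8:")
w=np.load("w8.npy",allow_pickle=True).item()
hsv=cv2.cvtColor(w["color"],cv2.COLOR_RGB2HSV);m=cv2.inRange(hsv,(12,120,60),(28,255,255));m[:200]=0;m[:,:525]=0;m[245:]=0
v,u=np.nonzero(m);W=np.array([atz(w,a,c,88)-b for a,c in zip(u,v)]);print(len(u),"before x",(W@x).min(),(W@x).max(),"y",(W@y).min(),(W@y).max())
E
```

```text
16.1 [518.95 108.49 112.73] F [-4.3 -1.6 10.2] Ftool [ -3.9   2.6 -10.2] M [-0.32  0.81  0.29] yaw -13.63 tilt [-0.0012 -0.0004] op 0.074
scene roi [242 159] [284 182] brass 0 None
side roi [251 128] [290 159] brass 27 (np.int64(268), np.int64(274), np.int64(140), np.int64(145))
  x_box range 34.4 44.9 y -9.0 15.8
wrist roi [340 159] [438 309] brass 957 (np.int64(373), np.int64(402), np.int64(224), np.int64(257))
  x_box range 28.3 44.1 y -10.3 9.0
w9 has no bolt view; w3/w8:
564 before x 31.376720574433275 46.65409440253337 y -9.577357243716566 12.39742168522424
```

```bash
python3 - <<'E'
from h import *
b=np.array([519.3,110.3,0]);x=np.array([.985,-.174,0]);y=np.array([.174,.985,0])
def asc(w,Z):
    xs=np.arange(16,72,2);ys=np.arange(-30,32,2)
    q=np.array(proj(w,[b+[0,0,Z]+x*a+y*c for a in xs for c in ys])).astype(np.float32).reshape(len(xs),len(ys),2)
    c=cv2.remap(w["color"],q[...,0],q[...,1],cv2.INTER_LINEAR)
    hs=cv2.cvtColor(c,cv2.COLOR_RGB2HSV);g=cv2.cvtColor(c,cv2.COLOR_RGB2GRAY)
    for i,a in enumerate(xs):
        print(f"{a:3d} "+"".join("#" if 10<=hs[i,j,0]<=30 and hs[i,j,1]>110 and hs[i,j,2]>45 else " .:-=+*oO@"[min(9,g[i,j]//22)].replace("@","W") for j in range(len(ys))))
print("BEFORE");asc(np.load("w8.npy",allow_pickle=True).item(),85)
print("NOW wrist");asc(r.get_image("wrist"),85)
s=r.get_image("side");print("NOW side");asc(s,85)
print(r.state()["joint_positions"].round(2))
E
```

```text
BEFORE
 16 ----OWWWWWWWWWWWWWWWWWWWWWWWWWW
 18 ----OWWWWWWWWWWWWWWWWWWWWWWWWWW
 20 --==OWWWWWWWWWWWWWWWWWWWWWWWWWW
 22 --==OOWWWWWWWWWWWWWWWWWWWWWWWWW
 24 ----Oo=+WWWWWWWWWWWWWWWWWWWWWWW
 26 ---=W---oWWWWWWWWWWWWWWWWWWWWWW
 28 +--=W=--*WWWWWWWWWWWWWWWWWWWWWW
 30 --==OO++OOOOOOOOOOOOWWWWWWWWWWW
 32 ---=****oo*oooOOOOOWWWOOooooooo
 34 ++++++++++::###########++++++++
 36 ++++++++++-:###########++++++++
 38 ++++++++++=:###########++++++++
 40 +++++++++++:###########++++++++
 42 ==+======--:###########==+++-=+
 44 oooooo*----:###########=*ooooo*
 46 ooooooo------##########--+**oo*
 48 o=-*oo*--------########------**
 50 *===ooo-----****************+**
 52 o*+*oo*-----*ooooooooooooooooo*
 54 ooooooo-----*ooooooooooooooooo*
 56 *******-----*oooooooooooooooo**
 58 ++++++++=---*oooooooooooooooo++
 60 ++++++++++--*oooooooooooooooo++
 62 +++++++++++=*oooooooooooooooo++
 64 +++++++++++++***************+++
 66 +++++++++++++++++++++++++++++++
 68 +++++++++++++++++++++++++++++++
 70 +++++++++++++++++++++++++++++++
NOW wrist
 16 ........=+++++++++++++++++++++=
 18  ...... =+++++++++++++++++++++=
 20
[... 1287 characters left out ...]
*+=-----------
 36 +++++++==--=====#==######::::::
 38 ++++++++=---#############::::::
 40 ++++++++==-:##############:::::
 42 +++++++==--:#############--::::
 44 ******+=--:--############--::::
 46 oo**o*+=--------#########---:::
 48 *++****+=------------------::::
 50 *==+*o*+=--=--===++==----::::::
 52 *+++***=-------=+****+=-------:
 54 *o****+=-------=+*oo**=--------
 56 ******+====----=+*oo**=--------
 58 +++++++++==---==+*ooo*+=-------
 60 ++++++++++===-==*ooooo*+-------
 62 +++++++++++===-=+*oo*o*+=------
 64 +++++++++++++====+*+++++=-:::::
 66 +++++++++++++++==-=------:::::-
 68 +++++++++++++++++=-::::::::::--
 70 +++++++++++++++++==-:::::::::-=
[ 0.2   0.36  1.94 -0.    0.85  0.44]
```

The pads have carried the flat bow round about 93.5° with the opening unchanged. The moment about the axis was flat at 0.15 N m, then rose to 0.29 in the last 3°, so the key is at the stop. Final check, then hand in.

```bash
python3 - <<'E'
from h import *
w=r.get_image("scene")
for t in("drawer_key_bow","box_key_bow"):
  for e in r.spot_in(t,w)[:3]:print(t,(np.array(e["extent"])*[640,400,640,400]).round(1),round(e["confidence"],2))
E
python3 st.py; python3 -c "
from plant import r
print(r.finish_job())"
```

```text
drawer_key_bow [410.8 271.8  15.1  22.9] 0.63
box_key_bow [354.9 222.8  14.5  24.6] 0.55
box_key_bow [252.5 165.    6.2  15.9] 0.38
16.5 [518.98 108.52 112.75] F [-3.9 -0.9  9.9] Ftool [-3.6  1.8 -9.9] M [-0.31  0.83  0.25] yaw -13.63 tilt [-0.0012 -0.0004] op 0.074
the job is handed in; nothing more can be done
None
```

The strongbox key is fully home in the lock and turned clockwise to its stop. I handed in at 16.5 s with the arm still gripping it and holding it turned. I took the rectangular-bowed steel key, and never touched the green and purple look-alikes.

**Last checks**
- **Fully home:** it walked past both pins with 5–6° rocks. It then stopped firm 8.9 mm below first pin contact, about 18.3 mm deep, and two more rocks at 13–14 N moved it no further. The highest push I read on the lock was about 15 N.
- **At the stop:** the gripper turned about 93.5° with the bow still flat in the pads. The moment about the key's axis held at 0.15 N m, then rose to 0.29 N m over the last 3°. At hand-in it read 0.25 N m, with about 10 N of press.
- **Other key:** the round-bowed key still shows standing in the block.

**Less certain**
- **Bolt:** the images suggest it has drawn clear of its keeper but don't prove it, since the view angles differ before and after. I had also used up the pictures I could view, so I rely on the turn and the moment.
- **Grip:** it was slightly off-centre on the key. Side load reached about 11 N during the turn, and I eased it to about 4 N.

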